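# Clear the charger and pull the battery pack

## Robot

A 6-joint arm with a two-finger parallel gripper is mounted at the origin on the work surface. World frame = base frame: x ahead of the robot, y to its left, z up, the work surface at z = 0. Lengths are in m, angles in degrees, forces in N, time in s.
With the tool pointing down it reaches from about 0.3 to 0.75 m from the base axis. Payload 8.5 kg.
Tool frame: the origin (TCP) lies at the very end of the fingers, on their centre line; the grasp point (between the pads) lies 19 mm behind it; z points along the fingers, y is the line along which they close (so a half turn about z gives the same grasp; the last joint's range is limited). The gripper opens to 85 mm and grips with 20 to 120 N. Pads are 22 mm wide; open, the fingers measure 114 mm over their backs; the gripper's body (76 mm by 85 mm) begins 54 mm behind the grasp point. The pads swing forward as they close: fully open they stand 13 mm farther back than shut.
Start: joints at [-83.268, 21.807, 74.336, -0, 83.858, -12.336], TCP at [0.18, -0.52, 0.231] pointing down, gripper open.
Joint ranges: [-178.18, 178.18], [-50.72, 133.34], [12.68, 142.11], [-81.47, 261.47], [9.98, 163.14], [-165.26, 165.26]. Speed limits (degrees/s): [136.94, 136.94, 180, 180, 180, 180].

## Interface

Orientations are given as a 3x3 rotation matrix whose columns are the frame's x, y, z axes.
In Python, from rig import observe, cams, ticket gives the robot as it stands.
- The arm moves only by the tool move_arm, never from a script. Its arguments are lists of equal length, an entry for each row: "jaw": the finger opening in cm, from 0 to 8.54; "dp": the shift along the tool's x, y, z in cm, a list of three; "turn": the turn, a rotation vector about the tool's x, y, z in rad, a list of three. In form: {"jaw": [jaw, ...], "dp": [[tx, ty, tz], ...], "turn": [[wx, wy, wz], ...]}. A call has 1 to 12 rows; each row shifts and turns the commanded pose from where the row before left it, along the tool's axes as they then stand; what a row does not reach is not made up. A row lasts 1/12 s, in which the tool goes at most 41.7 mm and 7.16 degrees, less where a joint would pass 70% of its speed; a pose out of reach is approached as far as the arm can. A call is refused whole if a number of a shift passes 4.17 or a number of a turn 0.125, either way. A call with a gripper value outside its range is refused whole. The fingers move at their own pace and stop on an object; "force" is the grip in N (left out, the last holds). Time passes only in rows, so rows that do not move let the fingers close. It gives the time, the measured TCP pose, the force, the opening and the grip force at its end, in the units of the state.
- observe(): the state, without advancing time (a new reading comes with each control period).
- cams.get_image(name): name is "scene" or "top" or "wrist"; returns (picture, depth): 420x560x3 uint8, red, green, blue; 420x560 float32, m along the optical axis (not along the pixel's ray), 0 where there is no reading.
- cams.calibration(name): a dict with "vertical_fov" (degrees; the focal length in pixels is half the picture's height over the tangent of half this angle, whatever the lens; pixels are square), "cx", "cy" (the principal point, pixels), "k1" (the pictures are not rectified: a ray, as slopes to the right and down, at radius r is drawn at 1 + k1 r^2 times it, then the intrinsics apply), "view" (4x4, takes a point from world to camera coordinates); the wrist camera has in their place "tool_from_camera" (4x4, takes a point from camera to tool coordinates, whose origin is the TCP and whose axes are the flange's). Camera axes: x right, y up, looking along -z (the intrinsics and any distortion apply to the point x, -y, -z); pixel columns grow to the right and rows downward; lengths in m; the calibration is good to about 2 mm. A picture is of the moment at which its call begins: read the wrist's pose just before it. calibration takes no time and is no camera call.
- ticket.close_job(): hands the job in; it is judged then, once.
Trained networks look in the newest picture that a camera, given by its name, has taken for a name from the list of things; names that differ only in an ending like _2 or _b are one class to them, and where a whole thing is asked for, a point or a joint stands for the part that bears it (a point fixed in the world has none). Each returns a list of dicts, best first, with "p" (0 to 1); they miss things now and then, are a little off and sometimes report something else, mostly with a low value. They report only what shows in the picture. A call takes as long as a camera call. They do not tell look-alikes from the thing itself.
- cams.spot_in(camera, query): "box" ([centre column, centre row, width, height] as shares, 0 to 1, of the picture: columns of its width, rows of its height, round what is visible of it).
- cams.outline_of(camera, query): "mask" (420x560 bool, what is visible of it) and "box" ([centre column, centre row, width, height] as shares, 0 to 1, of the picture: columns of its width, rows of its height, round what is visible of it).
- cams.mark_of(camera, query): "location" ([column, row] as shares, 0 to 1, of the picture: columns of its width, rows of its height: a listed point, or the origin of a listed thing).
The state is a dict: "time_s": time; "q": joint angles; "qvel": joint speeds; "joint_efforts": joint torques, N m; "position": TCP position; "tool_rot": TCP orientation; "ft_force": force on the tool from outside, world axes, zero at the start; "wrist_torque": the same for the moment, N m; "grip_width": finger opening in m; "gripper_force": force on a finger pad.
Only numpy, scipy, OpenCV 4.12 (cv2) and the standard library are available. Lean on these libraries where they do the work, as an engineer would, in place of code of your own. Each camera call takes 0.05 s, during which the arm holds its last target. There are 200 camera calls.

## Task

Take the small red-lidded parts case off the battery pack and set it down, without dropping it, squarely on top of the two blue-lidded cases so that they make one straight column of three. Then squeeze the two orange side catches of the pack together between the fingers and lift it straight up out of its charger, and finish while holding it, upright and still over the charger, catches still squeezed, with its foot about 5 cm above the charger's top. Leave the drink can, the jar and the tape measure where they are.

Things in the scene. Friction and masses are not known exactly. Their poses are not given: they have to be found in the camera images.
- red_case_mid (a point): Red-lidded black closed small-parts case, 100 mm long (its x), 60 mm wide (its y) and 40 mm high, smooth flat top and bottom, about 0.22 kg, loose. This point is its centre, half-way up; z is up. At the start it lies flat on top of the battery pack, turned up to 0.25 rad from it; the pack's top stands 124 mm above the bench, so this point is then at 144 mm.
- top_case_mid (a point): Blue-lidded black closed small-parts case, 100 mm long (its x), 60 mm wide (its y) and 40 mm high, smooth flat top and bottom, about 0.22 kg, loose. This point is its centre, half-way up; z is up. It is the upper of the column of two, its top 80 mm above the bench.
- low_case_mid (a point): Blue-lidded black closed small-parts case, 100 mm long (its x), 60 mm wide (its y) and 40 mm high, smooth flat top and bottom, about 0.22 kg, loose. This point is its centre, half-way up; z is up. It stands on the bench and is the lower of the column of two.
- battery_mid (a point): Tool battery pack, 0.46 kg, loose but latched in the charger: black block with lime top, 76 (x) x 48 (y) x 54 mm, on a 50 mm stem in the charger's well (1 mm play). This point is midway between its orange catches, 24 mm below the flat top, 80 mm above the foot, 100 mm above the bench when seated. Catches: pads 32 mm long (x), 24 mm high, on the +y and -y sides at this height. z up.
- battery_foot (a point): Centre of the underside of the battery pack's stem, 80 mm below battery_mid; 20 mm above the bench while seated.
- catch_left (a joint): Travel (m) of the sprung orange catch on the pack's +y side: 0 at rest, 0.006 fully in; its hook clears the charger beyond 0.0045. Over both catches' outer faces: 64 mm at rest, 52 mm squeezed (still 2 mm proud of the block). The spring takes 3 N to start, 8 N fully in; a grip of 25 to 40 N presses both home and carries the pack.
- catch_right (a joint): The same for the orange catch on the pack's -y side. While either catch is out, its hook under the charger's lip holds the pack in.
- charger: Grey battery charger fixed to the bench, 150 mm long (its x), 110 mm wide (its y), 70 mm high, with the well for the pack at its middle. Origin at the centre of its underside. The seated pack stands over it with the same axes.
- drink_can: Bystander: blue drink can, 66 mm across, 115 mm high. Origin at the centre of its underside.
- jar: Bystander: glass jar with a steel lid, 70 mm across, 90 mm high. Origin at the centre of its underside.
- tape: Bystander: yellow tape measure standing upright, 65 x 35 x 62 mm. Origin at the centre of its underside.
Mind the look-alikes: they are no part of the job. What is shaped like the charger but turquoise is not meant.

How it is judged (in metres and radians):
On the way, in this order (a step that is already met when the one before it is completed fails the run):
1. the red case lies squarely on the column of blue cases, let go and at rest (horizontal distance between red_case_mid and top_case_mid below 0.009 m and angle between the x axis of red_case_mid and the x axis of top_case_mid, either way round below 0.12 rad and z of red_case_mid in the frame of top_case_mid between 0.036 and 0.044 m and angle between red_case_mid's own z axis and vertical below 0.08 rad and contact force between red_case and top_case above 0.3 N and horizontal distance between top_case_mid and low_case_mid below 0.009 m and angle between the x axis of top_case_mid and the x axis of low_case_mid, either way round below 0.12 rad and height (world z) of low_case_mid below 0.024 m and height (world z) of top_case_mid above 0.056 m and contact force between red_case and the arm below 0.05 N and contact force between red_case and the fingers below 0.05 N and linear speed of red_case below 0.03 m/s), for 0.2 s.
2. both side catches are squeezed in while the pack is still seated (value of joint each of catch_left, catch_right above 0.0045 m and height (world z) of battery_foot below 0.024 m), for 0.1 s.
At the end, for the whole second after the job is handed in: Column of three, red on top, flat, untouched: each case within 9 mm and 0.12 rad of the one below. The pack hangs still and upright (0.2 rad) in the fingers, both catches at least 4.2 mm in, foot 25 to 130 mm above the charger's top, within 50 mm sideways of its middle, touching nothing else (all of step 1 and value of joint each of catch_left, catch_right above 0.0042 m and height (world z) of battery_foot between 0.095 and 0.2 m and horizontal distance between battery_foot and charger below 0.05 m and angle between battery_mid's own z axis and vertical below 0.2 rad and contact force between battery and the fingers above 3 N and linear speed of battery below 0.03 m/s and contact force between battery and charger below 0.05 N and contact force between battery and red_case below 0.05 N and contact force between battery and drink_can below 0.05 N and contact force between battery and jar below 0.05 N and contact force between battery and tape below 0.05 N); the arm keeps its last pose, push and grip.
It fails at once if the red case is dropped or thrown (moves faster than 0.45 m/s while no finger touches it) (linear speed of red_case above 0.45 m/s and contact force between red_case and the fingers below 0.02 N).
It fails at once if the can, jar or tape measure is shifted by more than 25 mm or tipped (distance of any of drink_can, jar, tape from where it was at the start of the episode above 0.025 m or angle between any of drink_can, jar, tape's own z axis and vertical above 0.3 rad).
It also fails if it takes over 50 s, if anything falls off the work surface, if the arm or the gripper's body presses on something with over 40 N, if the wrist force passes 120 N, or if a joint passes its speed limit or range.

## Working session

There is one attempt and no reset: what is moved stays moved. The work goes in short steps, Python scripts to look and compute and a tool call to move; the robot and the scene stay as the last step left them, time stands still between calls to the robot, and variables do not carry over. Pictures are saved under pics/ and viewed, at most 10 in all, crops included, and the job is handed in when it is done.

Besides the shell and the picture viewer there is one more tool, called as a command line: name --argument value ..., lists and objects as JSON in quotes. move_arm: Moves the arm, as the interface text tells. Its arguments: {"type":"object","properties":{"jaw":{"type":"array","items":{"type":"number"}},"dp":{"type":"array","items":{"type":"array","items":{"type":"number"}}},"turn":{"type":"array","items":{"type":"array","items":{"type":"number"}}},"force":{"type":"number"}},"required":["jaw","dp","turn"]}

```bash
mkdir -p pics; ls
cat > h.py <<'E'
import numpy as np, cv2
from rig import observe, cams, ticket
def T(name):
    c=cams.calibration(name)
    if 'view' in c: return c,np.linalg.inv(np.array(c['view']))
    s=observe(); M=np.eye(4); M[:3,:3]=np.array(s['tool_rot']); M[:3,3]=s['position']
    return c,M@np.array(c['tool_from_camera'])
def rays(c,uv):
    f=210/np.tan(np.radians(c['vertical_fov'])/2)
    d=(np.asarray(uv,float)-[c['cx'],c['cy']])/f
    u=d.copy()
    for _ in range(20): u=d/(1+c['k1']*(u**2).sum(-1,keepdims=True))
    return u
def cloud(name,c,M,depth):
    v,u=np.mgrid[0:420,0:560]
    s=rays(c,np.stack([u,v],-1).reshape(-1,2))
    z=depth.reshape(-1)
    P=np.c_[s[:,0]*z,-s[:,1]*z,-z]
    return (P@M[:3,:3].T+M[:3,3]).reshape(420,560,3)
def snap(name):
    c,M=T(name); im,d=cams.get_image(name)
    X=cloud(name,c,M,d); X[d==0]=np.nan
    return im,d,X
def save(im,fn): cv2.imwrite('pics/'+fn,im[...,::-1])
E
python3 - <<'E'
from h import *
ims=[]
for n in ['top','scene']:
    im,d,X=snap(n); ims.append(im); np.savez(n,im=im,X=X)
    for q in ['red_case_mid','top_case_mid','battery_mid','charger','drink_can','jar','tape']:
        for r in cams.outline_of(n,q)[:3]:
            m=r['mask']; P=X[m]; P=P[~np.isnan(P[:,0])]
            if len(P): print(n,q,round(r['p'],2),(np.array(r['box'])*[560,420,560,420]).round(),np.median(P,0).round(3),np.percentile(P[:,2],98).round(3))
    save(im,n+'.png')
s=observe();print(s['position'],s['time_s'])
E
```

```text
pics
top red_case_mid 0.96 [233. 224.  28.  43.] [0.561 0.121 0.163] 0.169
top top_case_mid 0.65 [335. 217.  36.  38.] [ 0.586 -0.138  0.079] 0.086
top charger 0.9 [200. 157.  52.  65.] [0.752 0.23  0.068] 0.075
top charger 0.79 [198. 300.  55.  66.] [0.363 0.227 0.068] 0.075
top charger 0.77 [235. 230.  44.  58.] [0.547 0.099 0.069] 0.076
top drink_can 0.74 [296. 151.  25.  24.] [ 0.755 -0.039  0.113] 0.12
top jar 0.68 [149. 245.  32.  22.] [0.511 0.354 0.087] 0.096
top tape 0.98 [434. 278.  20.  26.] [ 0.422 -0.412  0.059] 0.068
scene red_case_mid 0.68 [302. 162.  40.  38.] [0.571 0.111 0.162] 0.167
scene top_case_mid 0.65 [236. 239.  36.  46.] [ 0.602 -0.149  0.079] 0.083
scene battery_mid 0.91 [299. 179.  26.  20.] [0.574 0.099 0.097] 0.118
scene charger 0.8 [380. 207.  70.  64.] [0.767 0.205 0.065] 0.074
scene charger 0.61 [270. 149.  53.  48.] [0.358 0.191 0.068] 0.074
scene drink_can 0.77 [316. 258.  31.  53.] [ 0.777 -0.059  0.086] 0.118
scene jar 0.72 [336. 151.  24.  36.] [0.524 0.345 0.06 ] 0.093
scene jar 0.29 [298. 196.  63.  49.] [0.6   0.081 0.057] 0.074
scene tape 0.87 [103. 272.  37.  31.] [ 0.439 -0.424  0.05 ] 0.064
[ 0.17967405 -0.51981847  0.23134673] 0.8
```

Run:
```python
from h import *
im=np.load('top.npz')['im']; save(cv2.resize(im[120:330,120:460],None,fx=2.35,fy=2.35,interpolation=cv2.INTER_CUBIC),'topc.png')
X=np.load('top.npz')['X']
for nm,(x0,x1,y0,y1),(z0,z1) in [('red',(.45,.68,.02,.22),(.15,.175)),('blue',(.5,.68,-.24,-.05),(.07,.09)),('charger',(.44,.68,.0,.22),(.062,.076))]:
    m=(X[...,0]>x0)&(X[...,0]<x1)&(X[...,1]>y0)&(X[...,1]<y1)&(X[...,2]>z0)&(X[...,2]<z1)
    P=X[m]; r=cv2.minAreaRect((P[:,:2]*1000).astype(np.float32)); print(nm,m.sum(),r,np.median(P[:,2]), P.mean(0))
```

```text
red 982 ((561.7576293945312, 123.11251831054688), (61.512813568115234, 100.30699920654297), 82.85884857177734) 0.16338701827186763 [0.5614255  0.12248457 0.16327189]
blue 810 ((586.6050415039062, -139.44483947753906), (58.297977447509766, 100.12676239013672), 68.13372802734375) 0.07945494932925701 [ 0.58657343 -0.13929149  0.07949455]
charger 1271 ((581.1437377929688, 142.4287109375), (196.96994018554688, 151.47415161132812), 0.2858053743839264) 0.06941834468781272 [0.55663909 0.11902749 0.06941632]
```

View pics/topc.png

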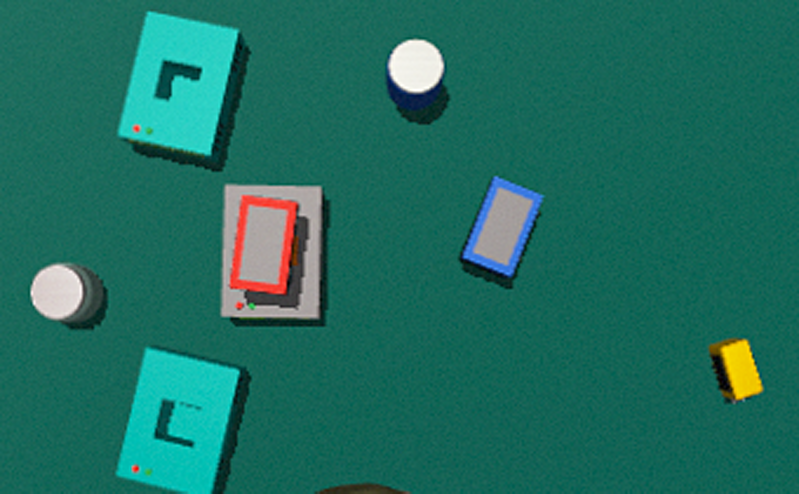

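The crop shows the grey charger with the pack and red case at crop (262,250), i.e. image (231,226). It is grey and it carries the pack and the red case, so it is the one meant. The turquoise chargers at (180,85) and (180,420) are look-alikes. The blue column is at (502,227), and the can, jar and tape are well clear of it.

```bash
cat >> h.py <<'E'
def plan(p,ydeg):
    """yaw turn about tool z (mod 180) so tool y lies along ydeg; then shift in the turned tool's axes (cm)"""
    s=observe(); R=np.array(s['tool_rot']); y=np.degrees(np.arctan2(R[1,1],R[0,1]))
    dw=(ydeg-y+90)%180-90; a=np.radians(dw)
    yv=np.array([np.cos(np.radians(y+dw)),np.sin(np.radians(y+dw)),0]); z=np.array([0,0,-1.]); x=np.cross(yv,z)
    R2=np.c_[x,yv,z]; d=R2.T@(np.array(p)-s['position'])*100
    rv=cv2.Rodrigues(R.T@R2)[0].ravel()
    print('pos',np.round(s['position'],4),'y',y.round(1),'turn(tool rotvec)',rv.round(4),'q6',round(s['q'][5],1),'dp',d.round(2),'t',s['time_s'],'x->',x.round(3),'y->',yv.round(3))
E
python3 - <<'E'
from h import *
plan([.56,.12,.27],82.86)
z=np.load('top.npz');X=z['X'];im=z['im'].astype(int)
g=(X[...,2]>.06)&(X[...,2]<.078)&(abs(X[...,0]-.56)<.11)&(abs(X[...,1]-.11)<.1)&(im.max(-1)-im.min(-1)<35)&(im.max(-1)>100)
g=cv2.morphologyEx(g.astype(np.uint8),cv2.MORPH_OPEN,np.ones((3,3)))>0
print(g.sum(),cv2.minAreaRect((X[g][:,:2]*1000).astype(np.float32)))
E
```

```text
pos [ 0.1797 -0.5198  0.2313] y -70.9 turn(tool rotvec) [ 1.000e-04 -0.000e+00  4.574e-01] q6 -12.3 dp [ 29.79 -68.21  -3.87] t 0.8 x-> [ 0.992 -0.124  0.   ] y-> [-0.124 -0.992  0.   ]
946 ((559.3941040039062, 122.53985595703125), (110.5854263305664, 150.3636474609375), 88.8174819946289)
```

move_arm --jaw '[8.54,8.54,8.54,8.54,8.54,8.54,8.54,8.54,8.54,8.54,8.54,8.54]' --dp '[[0,0,-0.9],[0,0,-1],[0,0,-1],[0,0,-1],[1.5,-3.4,0],[1.5,-3.4,0],[1.5,-3.4,0],[1.5,-3.4,0],[1.5,-3.4,0],[1.5,-3.4,0],[1.5,-3.4,0],[1.5,-3.4,0]]' --turn '[[0,0,0.114],[0,0,0.114],[0,0,0.114],[0,0,0.115],[0,0,0],[0,0,0],[0,0,0],[0,0,0],[0,0,0],[0,0,0],[0,0,0],[0,0,0]]'

```text
time_s: 1.8
position: [0.3329, -0.2631, 0.2705]
tool_rot: [[0.992, -0.124, 0.0], [-0.124, -0.992, -0.0], [0.0, 0.0, -1.0]]
ft_force: [0.7, -0.8, 0.3]
grip_width: 0.0853
gripper_force: 0.0
```

move_arm --jaw '[8.54,8.54,8.54,8.54,8.54,8.54,8.54,8.54,8.54,8.54,8.54,8.54]' --dp '[[1.5,-3.4,0],[1.5,-3.4,0],[1.5,-3.4,0],[1.5,-3.4,0],[1.5,-3.4,0],[1.5,-3.4,0],[1.5,-3.4,0],[1.5,-3.4,0],[1.5,-3.4,0],[1.5,-3.4,0],[1.5,-3.4,0],[1.5,-3.4,0]]' --turn '[[0,0,0],[0,0,0],[0,0,0],[0,0,0],[0,0,0],[0,0,0],[0,0,0],[0,0,0],[0,0,0],[0,0,0],[0,0,0],[0,0,0]]'

```text
time_s: 2.8
position: [0.5622, 0.1197, 0.2703]
tool_rot: [[0.992, -0.124, 0.0], [-0.124, -0.992, -0.0], [0.0, 0.0, -1.0]]
ft_force: [0.3, -0.4, 1.0]
grip_width: 0.0853
gripper_force: 0.0
```

```bash
cat >> h.py <<'E'
def rect(X,im,z0,z1,c,rad,fn=None):
    m=(X[...,2]>z0)&(X[...,2]<z1)&(np.hypot(X[...,0]-c[0],X[...,1]-c[1])<rad)
    m=cv2.morphologyEx(m.astype(np.uint8),cv2.MORPH_OPEN,np.ones((3,3)))>0
    if m.sum()<10: print('none'); return
    P=X[m]; (c,wh,a)=cv2.minAreaRect((P[:,:2]*1000).astype(np.float32))
    print(m.sum(),np.round(c,1),np.round(wh,1),round(a,2),'z',np.median(P[:,2]).round(4))
E
python3 - <<'E'
from h import *
plan([.5617,.1227,.132],82.86)
im,d,X=snap('wrist'); save(im,'w1.png'); np.savez('w1',X=X,im=im)
rect(X,im,.15,.18,(.5617,.1227),.09)
rect(X,im,.06,.078,(.5617,.1227),.12)
E
```

```text
pos [0.5622 0.1197 0.2703] y -97.1 turn(tool rotvec) [ 0.     -0.0001  0.0006] q6 97.3 dp [-0.09 -0.29 13.83] t 2.8 x-> [ 0.992 -0.124  0.   ] y-> [-0.124 -0.992  0.   ]
7776 [562.3 125.6] [60.6 99.9] 82.77 z 0.1637
4981 [558.8 125.3] [110.3 149.5] 88.85 z 0.0698
```

View pics/w1.png

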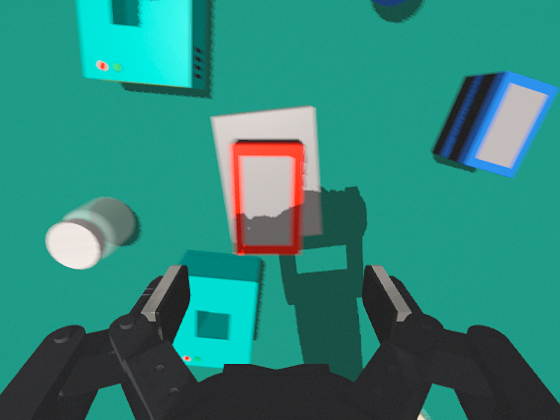

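The wrist view shows the red case at (268,198), midway between the open fingers and slightly left of centre. The grey charger is beneath it, matching the top view to within 3 mm. I'll descend and grip.

move_arm --jaw '[8.54,8.54,8.54,8.54,8.54,8.54,8.54,8.54,6,5.5,5.5,5.5]' --dp '[[0,-0.25,2],[0,-0.25,2.5],[0,0,2.5],[0,0,2.5],[0,0,2.3],[0,0,2],[0,0,1],[0,0,0],[0,0,0],[0,0,0],[0,0,0],[0,0,0]]' --turn '[[0,0,0],[0,0,0],[0,0,0],[0,0,0],[0,0,0],[0,0,0],[0,0,0],[0,0,0],[0,0,0],[0,0,0],[0,0,0],[0,0,0]]' --force 25

```text
time_s: 3.85
position: [0.5631, 0.123, 0.124]
tool_rot: [[0.992, -0.124, 0.004], [-0.124, -0.992, 0.0], [0.004, -0.001, -1.0]]
ft_force: [1.0, 1.9, 6.2]
grip_width: 0.0597
gripper_force: 28.5
```

Run:
```python
from h import *
s=observe();print(s['grip_width'],s['gripper_force'],s['ft_force'],s['qvel'])
im,d,X=snap('wrist'); save(im,'w2.png')
rect(X,im,.15,.18,(.5617,.1227),.09)
```

```text
0.05973187551777386 28.53112019598484 [0.97266753 1.88901782 6.17426434] [-0.05823054 -0.03316469 -0.02809027 -0.02796657  0.02324948 -0.01873097]
30206 [573.6 122.2] [94.3 96.2] 42.52 z 0.1639
```

View pics/w2.png

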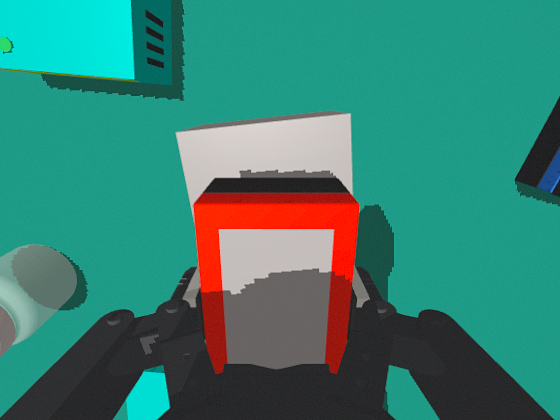

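Case gripped at 59.7 mm opening, squarely between the fingers. Lift, then re-measure.

move_arm --jaw '[5.5,5.5,5.5,5.5,5.5,5.5,5.5,5.5]' --dp '[[0,0,0],[0,0,-0.3],[0,0,-0.8],[0,0,-1.5],[0,0,-1.5],[0,0,-1],[0,0,-0.5],[0,0,0]]' --turn '[[0,0,0],[0,0,0],[0,0,0],[0,0,0],[0,0,0],[0,0,0],[0,0,0],[0,0,0]]' --force 32

```text
time_s: 4.57
position: [0.5625, 0.1227, 0.1794]
tool_rot: [[0.992, -0.124, 0.002], [-0.124, -0.992, -0.0], [0.002, -0.0, -1.0]]
ft_force: [-0.3, -0.2, -2.1]
grip_width: 0.0596
gripper_force: 35.4
```

Run:
```python
from h import *
z=np.load('w1.npz'); rect(z['X'],z['im'],.07,.09,(.587,-.139),.075)
s=observe();print(s['ft_force'])
plan([.5866,-.1394,.18],68.13)
im,d,X=snap('top'); save(im,'t2.png')
rect(X,im,.19,.24,(.56,.12),.12)
rect(X,im,.07,.09,(.587,-.139),.075)
rect(X,im,.115,.13,(.56,.12),.07)
```

```text
5736 [ 586.8 -137.7] [ 62.3 100.9] 67.85 z 0.0797
[-0.26117553 -0.24050649 -2.12528495]
pos [0.5625 0.1227 0.1794] y -97.1 turn(tool rotvec) [-0.0004 -0.0017  0.2575] q6 97.6 dp [12.   23.43 -0.06] t 4.5667 x-> [ 0.928 -0.373  0.   ] y-> [-0.373 -0.928  0.   ]
149 [517.3 127.2] [58.  14.5] 89.99 z 0.2187
806 [ 586.6 -139.5] [58.  99.9] 68.19 z 0.0797
none
```

move_arm --jaw '[5.5,5.5,5.5,5.5,5.5,5.5,5.5,5.5,5.5,5.5,5.5,5.5]' --dp '[[0,0,0],[0,0,0],[0,0,0],[0,0,0],[0.9,1.75,0],[1.5,2.9,0],[1.8,3.5,0],[1.8,3.5,0],[1.8,3.5,0],[1.8,3.5,0],[1.5,2.9,0],[0.9,1.8,0]]' --turn '[[0,0,0.065],[0,0,0.065],[0,0,0.065],[0,0,0.065],[0,0,0],[0,0,0],[0,0,0],[0,0,0],[0,0,0],[0,0,0],[0,0,0],[0,0,0]]'

```text
time_s: 5.62
position: [0.5855, -0.1422, 0.177]
tool_rot: [[0.926, -0.377, -0.002], [-0.377, -0.926, 0.0], [-0.002, 0.001, -1.0]]
ft_force: [0.1, 0.0, -3.0]
grip_width: 0.0595
gripper_force: 35.7
```

move_arm --jaw '[5.5,5.5]' --dp '[[0,0,0],[0,0,0]]' --turn '[[0,0,0],[0,0,0]]'

```text
time_s: 5.78
position: [0.5855, -0.1394, 0.1771]
tool_rot: [[0.926, -0.377, -0.002], [-0.377, -0.926, 0.001], [-0.002, -0.0, -1.0]]
ft_force: [-0.5, 0.1, -3.3]
grip_width: 0.0593
gripper_force: 35.8
```

Run:
```python
from h import *
plan([.5867,-.1388,.081],68.0)
im,d,X=snap('wrist'); save(im,'w3.png')
s=observe(); R=np.array(s['tool_rot']); L=(X-s['position'])@R*1000
m=(L[...,2]>-50)&(L[...,2]<-34)&(abs(L[...,0])<80)&(abs(L[...,1])<45); m&=(im[...,0]>150)&(im[...,1]<90)
P=L[m]; print(m.sum(),np.percentile(P,[1,5,50,95,99],axis=0).round(1))
for y in range(-25,30,10):
    q=P[abs(P[:,1]-y)<4]; print(y,np.percentile(q[:,0],[98]).round(1),q[q[:,0]>np.percentile(q[:,0],90),2].mean().round(1))
q=P[(P[:,0]>0)&(P[:,0]<40)]; print('yedges',np.percentile(q[:,1],[1,99]))
rect(X,im,.07,.09,(.587,-.139),.075)
```

```text
pos [ 0.5855 -0.1394  0.1771] y -112.1 turn(tool rotvec) [-0.0003  0.0023 -0.0022] q6 87.5 dp [ 0.09 -0.1   9.61] t 5.7833 x-> [ 0.927 -0.375  0.   ] y-> [-0.375 -0.927  0.   ]
10688 [[-25.8 -28.5 -40.6]
 [-18.  -27.4 -40.3]
 [ 35.6   1.2 -39.4]
 [ 49.   28.9 -37.8]
 [ 49.3  30.  -34.9]]
-25 [49.] -38.6
-15 [49.3] -37.1
-5 [49.3] -36.8
5 [49.3] -37.0
15 [49.3] -36.8
25 [48.9] -38.5
yedges [-28.70796949  30.17449916]
2615 [ 621.2 -152.1] [60.7 27.2] 67.68 z 0.0797
```

View pics/w3.png

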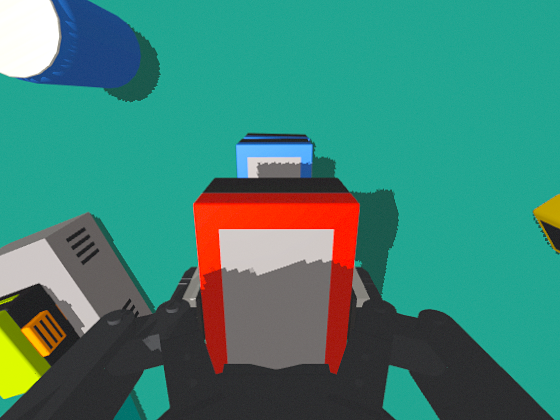

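The wrist view shows the red case's far edge (276,200) parallel to the blue column's (275,140) and centred on it. I'll descend with a 1.5 mm correction along x.

move_arm --jaw '[5.5,5.5,5.5,5.5,5.5,5.5,5.5,5.5,5.5]' --dp '[[0.15,-0.12,0.8],[0,0,1.8],[0,0,2],[0,0,2],[0,0,1.5],[0,0,0.8],[0,0,0.4],[0,0,0],[0,0,0]]' --turn '[[0,0,0],[0,0,0],[0,0,0],[0,0,0],[0,0,0],[0,0,0],[0,0,0],[0,0,0],[0,0,0]]'

```text
time_s: 6.58
position: [0.5882, -0.1379, 0.0859]
tool_rot: [[0.927, -0.374, 0.001], [-0.374, -0.927, -0.0], [0.001, 0.0, -1.0]]
ft_force: [-1.0, -0.4, -1.1]
grip_width: 0.0596
gripper_force: 35.7
```

move_arm --jaw '[5.5,5.5,5.5,5.5]' --dp '[[0,0,0.25],[0,0,0.15],[0,0,0.1],[0,0,0]]' --turn '[[0,0,0],[0,0,0],[0,0,0],[0,0,0]]'

```text
time_s: 6.92
position: [0.5878, -0.1382, 0.0803]
tool_rot: [[0.927, -0.375, 0.0], [-0.375, -0.927, -0.0], [0.0, -0.0, -1.0]]
ft_force: [0.1, -0.2, -3.5]
grip_width: 0.0596
gripper_force: 35.7
```

move_arm --jaw '[5.5,5.5,5.5]' --dp '[[0,0,0.1],[0,0,0],[0,0,0]]' --turn '[[0,0,0],[0,0,0],[0,0,0]]'

```text
time_s: 7.17
position: [0.5879, -0.1382, 0.08]
tool_rot: [[0.927, -0.375, 0.001], [-0.375, -0.927, -0.0], [0.001, 0.0, -1.0]]
ft_force: [-4.7, 1.0, 4.0]
grip_width: 0.0595
gripper_force: 36.4
```

Contact is made. Release slowly and back away.

move_arm --jaw '[5.9,6.1,6.4,7,8,8.54,8.54,8.54,8.54,8.54,8.54,8.54]' --dp '[[0,0,0],[0,0,0],[0,0,0],[0,0,0],[0,0,0],[0,0,0],[0,0,0],[0,0,-1],[0,0,-2.5],[0,0,-3],[0,0,-3],[0,0,-3]]' --turn '[[0,0,0],[0,0,0],[0,0,0],[0,0,0],[0,0,0],[0,0,0],[0,0,0],[0,0,0],[0,0,0],[0,0,0],[0,0,0],[0,0,0]]'

```text
time_s: 8.17
position: [0.5876, -0.138, 0.2066]
tool_rot: [[0.927, -0.375, 0.0], [-0.375, -0.927, -0.0], [0.001, 0.0, -1.0]]
ft_force: [-0.1, -0.5, -0.3]
grip_width: 0.0852
gripper_force: 0.0
```

Run:
```python
from h import *
plan([.56,.12,.22],88.8)
im,d,X=snap('wrist'); np.savez('w4',X=X,im=im)
rect(X,im,.10,.14,(.587,-.139),.1)
im2,d,X=snap('top'); a=im2
z=(X[...,2]>.1)
rect(X,im2,.105,.135,(.587,-.139),.07)
rect(X,im2,.115,.135,(.56,.12),.07)
rect(X,im2,.06,.078,(.56,.12),.12)
for nm,b,sl in [('w',im,None)]: pass
s=cams.calibration('scene'); im3,d,X3=snap('scene')
c=np.hstack([cv2.resize(im,(400,300)),cv2.resize(im3[150:300,180:380],(400,300),interpolation=cv2.INTER_CUBIC)]); save(c,'c4.png')
```

```text
pos [ 0.5876 -0.138   0.2066] y -112.0 turn(tool rotvec) [ 1.000e-04 -5.000e-04 -3.632e-01] q6 87.6 dp [ -3.3  -25.74  -1.34] t 8.1667 x-> [ 1.    -0.021  0.   ] y-> [-0.021 -1.     0.   ]
9041 [ 587.2 -137.6] [60.8 99.6] 68.06 z 0.1198
307 [ 558.3 -129.7] [54.1 42.4] 64.47 z 0.1196
560 [559.1 122.3] [48.2 76.8] 87.3 z 0.1232
1646 [559.  122.6] [111.  150.2] 88.54 z 0.0697
```

View pics/c4.png

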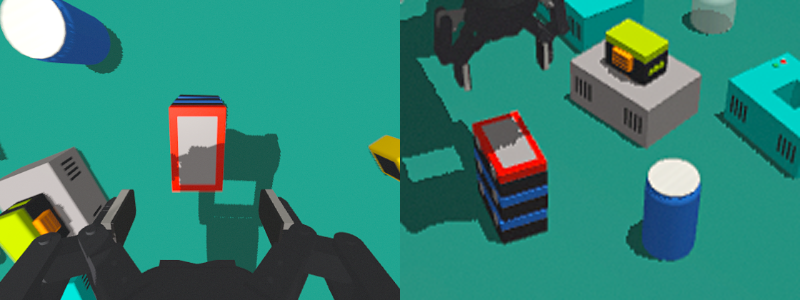

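The column of three is straight: red is at (198,145) left, with the stack visible in the scene view at (512,180). The pack is now bare, lime top with orange catches at (640,50). Move above it and turn to the charger's axes.

move_arm --jaw '[8.54,8.54,8.54,8.54,8.54,8.54,8.54,8.54,8.54,8.54,8.54,8.54]' --dp '[[0,0,-0.5],[0,0,0],[0,0,0],[0,0,0],[-0.4,-3,0],[-0.5,-3.7,0],[-0.5,-4,0],[-0.5,-4,0],[-0.5,-4,0],[-0.5,-3.7,0],[-0.4,-2.5,0],[-0.1,-1.2,0]]' --turn '[[0,0,-0.09],[0,0,-0.09],[0,0,-0.09],[0,0,-0.091],[0,0,0],[0,0,0],[0,0,0],[0,0,0],[0,0,0],[0,0,0],[0,0,0],[0,0,0]]'

```text
time_s: 9.32
position: [0.5585, 0.1267, 0.2086]
tool_rot: [[1.0, -0.02, -0.002], [-0.02, -1.0, 0.001], [-0.002, -0.0, -1.0]]
ft_force: [0.6, -0.1, 1.4]
grip_width: 0.0855
gripper_force: 0.0
```

move_arm --jaw '[8.54,8.54]' --dp '[[0,0,0],[0,0,0]]' --turn '[[0,0,0],[0,0,0]]'

```text
time_s: 9.48
position: [0.5598, 0.1232, 0.2088]
tool_rot: [[1.0, -0.023, -0.001], [-0.023, -1.0, -0.0], [-0.001, 0.0, -1.0]]
ft_force: [0.2, -0.3, -1.1]
grip_width: 0.0856
gripper_force: 0.0
```

Run:
```python
from h import *
im,d,X=snap('wrist'); save(im,'w5.png')
rect(X,im,.115,.135,(.56,.12),.07)
rect(X,im,.06,.078,(.56,.12),.12)
plan([.559,.1235,.076],88.6)
```

```text
5446 [559.6 125.2] [48.1 76.1] 88.81 z 0.1237
10588 [558.6 125.1] [110.5 149.8] 88.93 z 0.0698
pos [0.56   0.1225 0.2089] y -91.4 turn(tool rotvec) [0.0005 0.0008 0.0006] q6 91.9 dp [-0.1  -0.09 13.29] t 9.5333 x-> [ 1.    -0.024  0.   ] y-> [-0.024 -1.     0.   ]
```

View pics/w5.png

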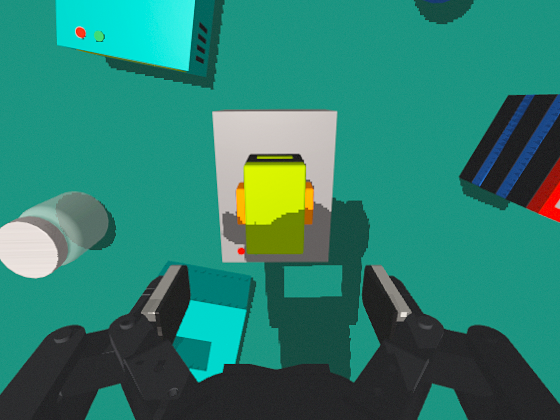

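The lime pack top is at (275,205), with the orange catches at (241,203) and (309,203) square to the fingers. Descend and squeeze.

move_arm --jaw '[8.54,8.54,8.54,8.54,8.54,8.54,8.54,8.54,6.5,5.5,5,4.8]' --dp '[[-0.08,-0.13,1.5],[0,0,2.5],[0,0,2.5],[0,0,2.5],[0,0,2],[0,0,1.5],[0,0,0.8],[0,0,0],[0,0,0],[0,0,0],[0,0,0],[0,0,0]]' --turn '[[0,0,0],[0,0,0],[0,0,0],[0,0,0],[0,0,0],[0,0,0],[0,0,0],[0,0,0],[0,0,0],[0,0,0],[0,0,0],[0,0,0]]' --force 33

```text
time_s: 10.53
position: [0.5601, 0.1244, 0.0789]
tool_rot: [[1.0, -0.023, 0.004], [-0.023, -1.0, -0.001], [0.004, 0.001, -1.0]]
ft_force: [-1.2, -2.5, 11.6]
grip_width: 0.0494
gripper_force: 33.7
```

move_arm --jaw '[4.6,4.6,4.6,4.6]' --dp '[[0,0,0],[0,0,0],[0,0,0],[0,0,0]]' --turn '[[0,0,0],[0,0,0],[0,0,0],[0,0,0]]'

```text
time_s: 10.87
position: [0.5602, 0.1244, 0.0789]
tool_rot: [[1.0, -0.023, 0.004], [-0.023, -1.0, -0.001], [0.004, 0.001, -1.0]]
ft_force: [-2.1, -2.4, 11.2]
grip_width: 0.049
gripper_force: 33.7
```

Run:
```python
from h import *
im,d,X=snap('wrist'); im3,_,_=snap('scene')
c=np.hstack([im[130:410,120:440][:, :],cv2.resize(im3[130:217,250:350],(322,280),interpolation=cv2.INTER_CUBIC)]); save(c,'c6.png')
s=observe();print(s['grip_width'],s['wrist_torque'])
```

```text
0.049115794614137134 [-0.41576035  0.45346476  0.09527179]
```

View pics/c6.png

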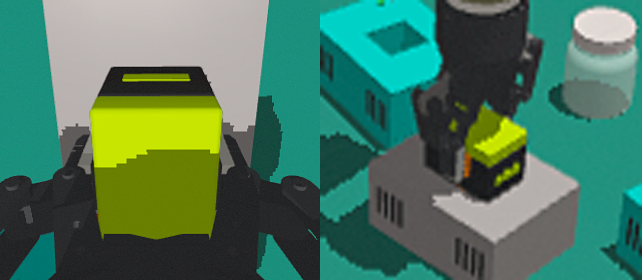

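The scene crop shows the finger pad at (462,165) covering the orange catch, and the pack is seated between the fingers. Lift gently and watch the force.

move_arm --jaw '[4.6,4.6,4.6,4.6,4.6]' --dp '[[0,0,-0.2],[0,0,-0.2],[0,0,-0.3],[0,0,-0.3],[0,0,0]]' --turn '[[0,0,0],[0,0,0],[0,0,0],[0,0,0],[0,0,0]]' --force 36

```text
time_s: 11.38
position: [0.5592, 0.1249, 0.0867]
tool_rot: [[1.0, -0.023, 0.0], [-0.023, -1.0, 0.0], [0.0, -0.0, -1.0]]
ft_force: [0.7, 0.4, -4.9]
grip_width: 0.0479
gripper_force: 38.7
```

move_arm --jaw '[4.6,4.6,4.6,4.6,4.6,4.6,4.6,4.6,4.6,4.6,4.6,4.6]' --dp '[[0,0,-0.4],[0,0,-0.8],[0,0,-1],[0,0,-1.2],[0,0,-1.2],[0,0,-1.2],[0,0,-1.2],[0,0,-1],[0,0,-0.8],[0,0,-0.4],[0,0,0],[0,0,0]]' --turn '[[0,0,0],[0,0,0],[0,0,0],[0,0,0],[0,0,0],[0,0,0],[0,0,0],[0,0,0],[0,0,0],[0,0,0],[0,0,0],[0,0,0]]'

```text
time_s: 12.38
position: [0.5588, 0.1249, 0.1781]
tool_rot: [[1.0, -0.023, -0.001], [-0.023, -1.0, 0.0], [-0.001, -0.0, -1.0]]
ft_force: [1.0, -0.7, -6.2]
grip_width: 0.0481
gripper_force: 39.3
```

Run:
```python
from h import *
im,d,X=snap('wrist'); im3,_,X3=snap('scene')
s=observe();print(s['position'],s['ft_force'],s['grip_width'],s['qvel'])
m=X3[...,2]; 
lime=(im3[...,1]>130)&(im3[...,2]<70)&(im3[...,0]>100)&(abs(X3[...,0]-.56)<.08)&(abs(X3[...,1]-.12)<.08)
P=X3[lime]; print(lime.sum(),np.percentile(P[:,2],[50,98]))
X=snap('top')[2]; rect(X,im,.105,.135,(.587,-.139),.08)
c=np.hstack([cv2.resize(im,(400,300)),cv2.resize(im3[80:290,180:400],(400,380),interpolation=cv2.INTER_CUBIC)[:300]]); save(c,'c7.png')
```

```text
[0.5587327  0.12487491 0.17761833] [-0.21866453  0.74329962 -4.93134848] 0.047832654468670056 [-0.0330632   0.13356051 -0.01733309  0.1104851  -0.09472305 -0.0844934 ]
151 [0.22220447 0.22552822]
872 [ 586.5 -138.5] [ 60.3 100.9] 69.23 z 0.1196
```

View pics/c7.png

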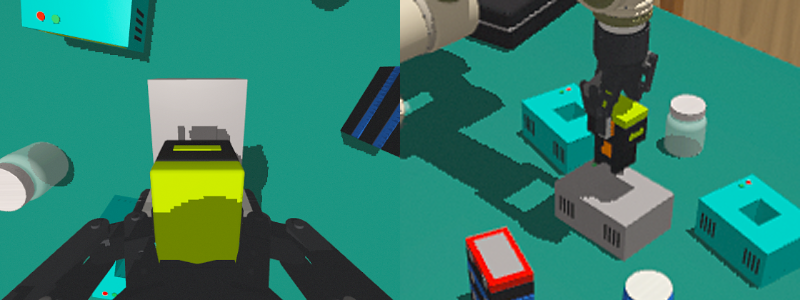

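The pack hangs upright in the fingers at (620,140), its top at 0.222 m, so its foot is about 0.118 m up. The red-topped column is intact. Settle briefly and hand in.

move_arm --jaw '[4.6,4.6,4.6,4.6,4.6,4.6]' --dp '[[0,0,0],[0,0,0],[0,0,0],[0,0,0],[0,0,0],[0,0,0]]' --turn '[[0,0,0],[0,0,0],[0,0,0],[0,0,0],[0,0,0],[0,0,0]]'

```text
time_s: 13.03
position: [0.5591, 0.1249, 0.1783]
tool_rot: [[1.0, -0.023, 0.0], [-0.023, -1.0, 0.0], [0.0, -0.0, -1.0]]
ft_force: [-0.0, -0.2, -5.8]
grip_width: 0.0482
gripper_force: 39.3
```

Run:
```python
from h import *
im3,_,X3=snap('scene')
lime=(im3[...,1]>130)&(im3[...,2]<70)&(im3[...,0]>100)&(abs(X3[...,0]-.56)<.08)&(abs(X3[...,1]-.12)<.08)
h=np.percentile(X3[lime][:,2],50); s=observe(); print(h,s['grip_width'],s['position'],s['ft_force'])
if h>.215: print(ticket.close_job())
```

```text
0.2227059514869476 0.04798207229892129 [0.55906744 0.12487104 0.17832576] [ 0.28314401  0.36583842 -5.02758654]
the job is handed in; nothing more can be done
None
```

The job is handed in, verdict not shown: the red case sits squarely on the blue column, and the pack hangs still and upright over the charger, its foot about 5 cm above the top; the catches look squeezed, but the fingers closed to 48 mm against an expected 52 mm, and I could not measure catch travel directly.

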